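# Unlock and open the vibrator drive box

## Robot

A 6-joint arm with a two-finger parallel gripper is mounted at the origin on the work surface. World frame = base frame: x ahead of the robot, y to its left, z up, the work surface at z = 0. Lengths are in mm, angles in rad, forces in N, time in s.
With the tool pointing down it reaches from about 375 to 925 mm from the base axis. Payload 5.7 kg.
Tool frame: the origin (TCP) lies at the very end of the fingers, on their centre line; the grasp point (between the pads) lies 19 mm behind it; z points along the fingers, y is the line along which they close (so a half turn about z gives the same grasp; the last joint's range is limited). The gripper opens to 88 mm and grips with 3 to 60 N. Pads are 20 mm wide; open, the fingers measure 115 mm over their backs; the gripper's body (75 mm by 178 mm) begins 61 mm behind the grasp point.
Start: joints at [-1.441, 0.359, 1.51, -0, 1.272, -0.115], TCP at [145.403, -582.08, 198.223] pointing down, gripper open.
Joint ranges: [-2.97, 2.97], [-1.01, 2.36], [0.21, 2.38], [-0.96, 4.11], [0.2, 2.71], [-2.98, 2.98]. Speed limits (rad/s): [2.39, 2.39, 3.14, 3.14, 3.14, 3.14].

## Interface

Orientations are given as a unit quaternion [w, x, y, z].
In Python, from rig import read_state, capture, camera_info, close_job gives the robot as it stands.
- The arm moves only by the shell command python3 -m handwheel 'ROWS' [OPENING] [FORCE]. ROWS is a JSON object of lists of equal length, an entry for each row: "linear": the shift along the world's x, y, z in units of 60 mm (1.0 is 60 mm), a list of three; "spin": the turn about the world's z in units of 6 degrees (1.0 is 6 degrees). In form: {"linear": [[x, y, z], ...], "spin": [spin, ...]}. A call has 1 to 5 rows; each row shifts and turns the commanded pose from where the row before left it; what a row does not reach is not made up. A row lasts 1/8 s, in which the tool goes at most 62.5 mm and 10.7 degrees, less where a joint would pass 70% of its speed; a pose out of reach is approached as far as the arm can. A call is refused whole if a number of a shift passes 1 or a number of a turn 1, either way. A call with a gripper value outside its range is refused whole. OPENING is the gripper's target within -1 to 1 (shut at 1, half-way at 0, fully open at -1), set as the call begins (- or left out, the last holds). The fingers move at their own pace and stop on an object; FORCE is the grip in N (left out, the last holds). Time passes only in rows, so rows that do not move let the fingers close. It gives the time, the measured TCP pose, the force, the opening and the grip force at its end, in the units of the state.
- read_state(): the state, without advancing time (a new reading comes with each control period).
- capture(name): name is "scene" or "side" or "wrist"; returns (picture, depth): 420x560x3 uint8, red, green, blue; 420x560 float32, mm along the optical axis (not along the pixel's ray), 0 where there is no reading.
- camera_info(name): a dict with "camera_matrix" (3x3 intrinsics, pixels), "origin" and "attitude" of the camera in the world. Camera axes: x right, y up, looking along -z (the intrinsics and any distortion apply to the point x, -y, -z); pixel columns grow to the right and rows downward; lengths in mm; the calibration is good to about 2 mm. A picture is of the moment at which its call begins: read the wrist's pose just before it. camera_info takes no time and is no camera call; for the wrist camera it gives the pose at the moment of the call.
- close_job(): hands the job in; it is judged then, once.
The state is a dict: "time_s": time; "q": joint angles; "joint_velocities": joint speeds; "joint_torque": joint torques, N m; "tcp_pos": TCP position; "tcp_rot": TCP orientation; "ft_force": force on the tool from outside, world axes, zero at the start; "wrist_torque": the same for the moment, N m; "opening": opening from 0.0 (shut) to 1.0 (fully open); "finger_force": force on a finger pad.
Only numpy, scipy, OpenCV 4.12 (cv2) and the standard library are available. Lean on these libraries where they do the work, as an engineer would, in place of code of your own. Each camera call takes 0.05 s, during which the arm holds its last target. There are 200 camera calls.

## Task

Turn both red quarter-turn fasteners on the blue drive box fully to unlocked, so that each paddle lies along its side strip, while the hatch is still shut. Then swing the hatch up and over until it stands upright or leans back, and let go. Leave the tin and the spatula beside the box where they are.

Things in the scene. Friction and masses are not known exactly. Their poses are not given: they have to be found in the camera images.
- drivebox: Fixed blue drive box, 220 mm (its x) x 310 mm (its y) x 100 mm tall. Origin: centre of its underside, on the table. Its x axis points from its front (robot side) to its hinge side, y left, z up. The hatch covers its top; a flat blue strip 52 mm wide, 100 mm above the table, runs along each side.
- hatch (a joint): Angle of the aluminium hatch on the box: 0 shut (flat), 1.57 upright, 1.9 leaning back on its stop. Plate 205 (x) x 200 (y) x 6 mm, about 0.5 kg, hinged along its far edge; its robot-side edge rises and swings away. Stiff hinge: it stays where left; about 8 N at the handle lifts it. It cannot open while a fastener lies over it.
- hatch_hinge (a point): Point midway along the hinge line: 85 mm to +x of the box's centre, 100 mm above the table, level with the shut hatch's underside. The hinge line runs along the box's y.
- hatch_grip (a point): Centre of the black bar handle fixed on the hatch, 160 mm from the hinge line, 47 mm above the hatch's underside. The bar is 12 mm wide (y), 12 mm thick, 70 mm long (along the box's x when shut), on two posts 58 mm apart along it, 35 mm clear gap below. Pinched across its width it can pivot between the pads as the hatch turns.
- fastener_left (a joint): Angle of the left (+y) quarter-turn fastener, a red paddle on the left strip: 0 locked, nose across the box over the hatch; 1.571 (end stop) unlocked, nose to the box's +x, along the strip over its green mark. Unlocks anticlockwise seen from above: the nose sweeps away from the robot. Clear of the hatch beyond 1.3. Stays where left; about 0.1 N m turns it.
- left_pivot (a point): On the upright turning axis of the left fastener, half-way up its rib (131 mm above the table), 40 mm to -x and 130 mm to +y of the box's centre. The paddle reaches 60 mm from the axis to its nose, 25 mm to its tail; the upright rib is 14 mm wide, 116 to 146 mm above the table, on a 26 mm wide foot 4 mm above the hatch's top face.
- left_nose (a point): End of the nose of the left fastener, 60 mm from its axis, half-way up the rib.
- fastener_right (a joint): Angle of the right (-y) quarter-turn fastener, a red paddle on the right strip: 0 locked, nose across the box over the hatch; 1.571 (end stop) unlocked, nose to the box's +x, along the strip over its green mark. Unlocks clockwise seen from above: the nose sweeps away from the robot. Clear of the hatch beyond 1.3. Stays where left; about 0.1 N m turns it.
- right_pivot (a point): On the upright turning axis of the right fastener, half-way up its rib (131 mm above the table), 40 mm to -x and 130 mm to -y of the box's centre. The paddle reaches 60 mm from the axis to its nose, 25 mm to its tail; the upright rib is 14 mm wide, 116 to 146 mm above the table, on a 26 mm wide foot 4 mm above the hatch's top face.
- right_nose (a point): End of the nose of the right fastener, 60 mm from its axis, half-way up the rib.
- tin_mid (a point): Bystander: tin with a green label, 74 mm across, 100 mm tall, standing a few centimetres from the drive box's left (+y) side; point at its middle. To be left alone.
- spatula_mid (a point): Bystander: spatula with a wooden handle, 250 mm long, lying flat along the drive box's right (-y) side; point at its middle. To be left alone.

How it is judged (in metres and radians):
On the way:
1. both fasteners are turned to unlocked (beyond 1.3 rad) while the hatch is still shut (below 0.1 rad) (value of joint each of fastener_left, fastener_right above 1.3 rad and value of joint hatch below 0.1 rad), for 0.2 s.
At the end, for the whole second after the job is handed in: Both fasteners stand unlocked (beyond 1.3 of 1.571 rad), the hatch stands open at rest, upright or leaning back (beyond 1.4 rad), and nothing is touched (value of joint each of fastener_left, fastener_right above 1.3 rad and value of joint hatch above 1.4 rad and velocity of joint hatch between -0.05 and 0.05 rad/s).
It fails at once if the tin or the spatula is moved more than 40 mm or tipped over (distance of any of tin_mid, spatula_mid from where it was at the start of the episode above 0.04 m or angle between any of tin_mid, spatula_mid's own z axis and vertical above 0.5 rad).
It also fails if it takes over 59 s, if anything falls off the work surface, if the arm or the gripper's body presses on something with over 40 N, if the wrist force passes 120 N, or if a joint passes its speed limit or range.

## Working session

There is one attempt and no reset: what is moved stays moved. The work goes in short steps, Python scripts to look and compute and a shell command to move; the robot and the scene stay as the last step left them, time stands still between calls to the robot, and variables do not carry over. Pictures are saved under pics/ and viewed, at most 10 in all, crops included, and the job is handed in when it is done.

```bash
mkdir -p pics; ls; cat > h.py <<'E'
import numpy as np, cv2
from rig import *
from scipy.spatial.transform import Rotation as R
def att(a):
    a=np.array(a,float)
    if a.shape==(3,3): return a
    return R.from_quat(np.r_[a[1:],a[0]]).as_matrix()
def cloud(dep,ci):
    K=np.array(ci["camera_matrix"]);v,u=np.indices(dep.shape)
    d=dep;P=np.stack([(u-K[0,2])/K[0,0]*d,-(v-K[1,2])/K[1,1]*d,-d],-1)
    return P@att(ci["attitude"]).T+np.array(ci["origin"])
E
python3 - <<'E'
from h import *
s=read_state();print({k:np.round(v,3).tolist() for k,v in s.items()})
for n in("scene","side"):
    ci=camera_info(n);print(ci)
    im,d=capture(n);np.savez(n,im=im,d=d);cv2.imwrite(f"pics/{n}0.png",im[...,::-1])
E
```

```text
pics
{'time_s': 0.0, 'q': [-1.441, 0.36, 1.511, -0.0, 1.273, -0.115], 'joint_velocities': [0.0, -0.002, -0.0, -0.0, 0.001, 0.0], 'joint_torque': [-0.001, -51.538, -27.073, 0.067, 0.035, -0.0], 'tcp_pos': [145.315, -581.366, 197.402], 'tcp_rot': [-0.001, 0.993, 0.122, -0.0], 'ft_force': [-0.309, -0.551, -0.957], 'wrist_torque': [-0.012, 0.029, 0.032], 'finger_force': 0.0, 'opening': 1.001}
{'camera_matrix': array([[464.29493994,   0.        , 278.53159172],
       [  0.        , 464.29493994, 203.35150507],
       [  0.        ,   0.        ,   1.        ]]), 'origin': array([1093.77718049, -204.8860828 ,  846.1827931 ]), 'attitude': array([0.80845001, 0.26673922, 0.16469683, 0.49813023])}
{'camera_matrix': array([[483.0539868 ,   0.        , 269.30446422],
       [  0.        , 483.0539868 , 206.37516449],
       [  0.        ,   0.        ,   1.        ]]), 'origin': array([ 573.24278465, -622.31164226,  922.76221422]), 'attitude': array([ 9.40504956e-01,  3.39635005e-01, -9.89490622e-03, -7.62957227e-04])}
```

View pics/scene0.png

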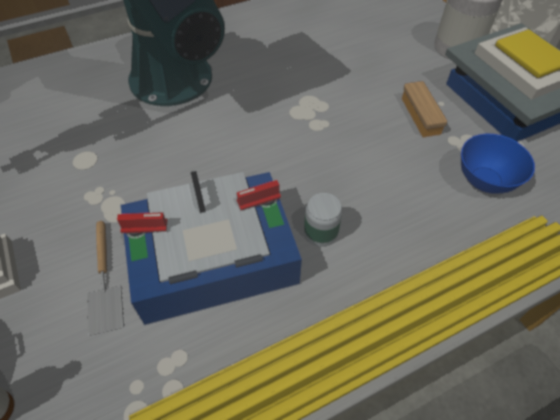

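View pics/side0.png

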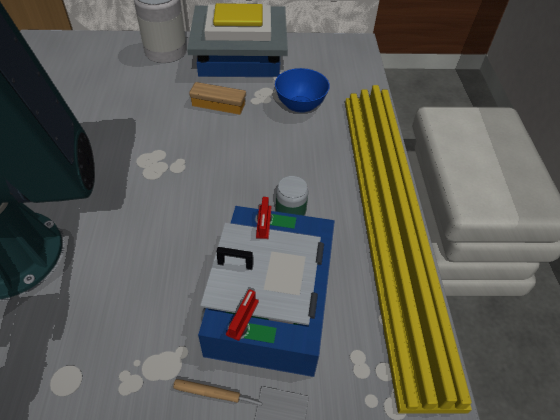

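```bash
python3 - <<'E'
from h import *
for n in("scene","side"):
    z=np.load(n+".npz");im,d=z["im"],z["d"];P=cloud(d,camera_info(n));hsv=cv2.cvtColor(im,cv2.COLOR_RGB2HSV)
    H,S,V=[hsv[...,i].astype(int) for i in range(3)]
    print(n,"table z",np.percentile(P[...,2][d>0],[5,20,50]))
    for nm,m in dict(red=((H<8)|(H>172))&(S>120)&(V>60),green=(H>40)&(H<85)&(S>90),blue=(H>95)&(H<130)&(S>100)).items():
        k,l,st,c=cv2.connectedComponentsWithStats((m&(d>0)).astype(np.uint8))
        for i in range(1,k):
            if st[i,4]<60: continue
            Q=P[l==i];print(nm,st[i],c[i].round(),"med",np.median(Q,0).round(1),"lo",np.percentile(Q,3,0).round(),"hi",np.percentile(Q,97,0).round())
            if nm=="red":
                T=Q[(Q[:,2]>140)&(Q[:,2]<152)]
                if len(T)>10: print("  ribtop",len(T),T[:,2].mean(),cv2.boxPoints(cv2.minAreaRect(T[:,:2].astype(np.float32))).round().tolist())
            if nm=="blue":
                T=Q[abs(Q[:,2]-100)<5]
                if len(T)>50: r=cv2.minAreaRect(T[:,:2].astype(np.float32));print("  top",r,cv2.boxPoints(r).round().tolist())
E
```

```text
scene table z [-7.47923542e+02 -1.73032134e+00  6.56156019e-01]
red [238 181  42  28 661] [259. 195.] med [585.1  10.5 131.7] lo [577. -31. 114.] hi [592.  45. 147.]
  ribtop 232 144.77280228990873 [[568.0, -33.0], [584.0, -34.0], [591.0, 48.0], [575.0, 50.0]]
red [118 213  48  20 739] [140. 223.] med [ 544.8 -218.   131.4] lo [ 527. -250.  114.] hi [ 563. -179.  147.]
  ribtop 251 144.8084869794227 [[518.0, -248.0], [531.0, -254.0], [565.0, -179.0], [552.0, -173.0]]
green [263 204  21  24 311] [273. 216.] med [621.7  19.9 100.8] lo [599.   5.  98.] hi [645.  35. 103.]
green [129 236  19  25 343] [138. 248.] med [ 575.2 -238.7  100.8] lo [ 552. -253.   98.] hi [ 597. -223.  103.]
blue [ 448   70  112  123 5539] [496. 142.] med [638.1 602.1  39.1] lo [410. 472.   5.] hi [752. 768.  74.]
blue [247 173  24  13 185] [258. 179.] med [524.3  33.7  99.4] lo [513.  12.  97.] hi [535.  57. 102.]
  top ((524.8140258789062, 34.9379768371582), (48.16215896606445, 22.565082550048828), 79.13492584228516) [[509.0, 13.0], [531.0, 9.0], [540.0, 56.0], [518.0, 61.0]]
blue [122 200  26  12 232] [135. 2
[... 1300 characters left out ...]
 551. -254.   99.] hi [ 600. -223.  105.]
blue [ 197   55  133   58 3452] [272.  78.] med [632.1 611.9  43.9] lo [393. 470.   5.] hi [756. 712.  76.]
blue [231 206  28  21 431] [244. 216.] med [538.9  33.  101.1] lo [514.   9.  98.] hi [564.  57. 104.]
  top ((540.8970336914062, 33.13860321044922), (52.263671875, 55.75214385986328), 80.29891204833984) [[509.0, 12.0], [564.0, 3.0], [573.0, 54.0], [518.0, 64.0]]
blue [ 198  211  136  166 6662] [276. 320.] med [ 621.4 -243.8  100.1] lo [ 472. -279.   10.] hi [713.  22. 104.]
  top ((597.5763549804688, -109.32968139648438), (313.751708984375, 219.57614135742188), 79.54531860351562) [[461.0, -244.0], [677.0, -284.0], [734.0, 25.0], [518.0, 65.0]]
```

The views show the box yawed by about -10.5°, centred near (597.5, -109.5). The left paddle (scene pixel ~259,195) and the right one (~140,223) both lie across the hatch. The tin is at scene (323,218) and the spatula at scene (103,270). Next I work out the waypoints.

```bash
cat >> h.py <<'E'
C=np.array([597.5,-109.5]);a=np.radians(-10.5);RB=np.array([[np.cos(a),-np.sin(a)],[np.sin(a),np.cos(a)]])
W=lambda b: C+RB@np.array(b,float)
def push(side,th,gap=0,r=42):   # finger centre (world) behind the rib; side +1 left
    d=7+10*np.cos(th)+13.5*np.sin(th)+gap
    return W([-40+r*np.sin(th)-d*np.cos(th), side*(130-r*np.cos(th)-d*np.sin(th))])
def plan(side,th0):
    p=[push(side,th0,12)]+[push(side,t,0) for t in np.linspace(th0,1.57,9)]
    print("start",p[0].round(1));print((np.diff(p,axis=0)/60).round(2).tolist());return p[-1]
E
python3 - <<'E'
from h import *
p=np.array(read_state()["tcp_pos"])
e=plan(-1,.25);print("end",e);s=push(-1,.25,12);print("to start",(np.r_[s,122]-p)/60)
e2=plan(1,.1);print("end",e2,"grip",W([-75,0]))
E
```

```text
start [ 523.  -178.5]
[[0.18, -0.08], [0.11, 0.01], [0.11, -0.01], [0.12, -0.04], [0.11, -0.06], [0.11, -0.08], [0.09, -0.11], [0.07, -0.13], [0.04, -0.14]]
end [ 579.50319333 -217.48719992]
to start [ 6.29527529  6.71611292 -1.2586609 ]
start [548.2 -13.7]
[[0.2, -0.02], [0.09, -0.06], [0.11, -0.04], [0.13, -0.02], [0.14, 0.0], [0.14, 0.03], [0.14, 0.07], [0.13, 0.1], [0.1, 0.13]]
end [619.39768497  -2.23578514] grip [523.75588193 -95.83233559]
```

```bash
python3 -m handwheel '{"linear":[[0.63,0.67,0],[0.63,0.67,0],[0.63,0.67,0],[0.63,0.67,0],[0.63,0.67,0]],"spin":[-0.82,-0.82,-0.82,-0.82,-0.8]}' 1 30
python3 -m handwheel '{"linear":[[0.63,0.67,0],[0.63,0.67,0],[0.63,0.67,0],[0.63,0.67,0],[0.63,0.67,0]],"spin":[0,0,0,0,0]}'
python3 -m handwheel '{"linear":[[0,0,0],[0,0,0]],"spin":[0,0]}'
```

```text
time_s: 0.72
tcp_pos: [335.3, -379.5, 198.0]
tcp_rot: [-0.0, 0.996, -0.093, -0.0]
ft_force: [-0.1, -0.3, 0.8]
opening: 0.467
finger_force: 0.0
time_s: 1.35
tcp_pos: [524.2, -178.5, 198.0]
tcp_rot: [-0.0, 0.996, -0.091, -0.0]
ft_force: [0.8, -0.1, 1.0]
opening: 0.005
finger_force: 0.0
time_s: 1.6
tcp_pos: [522.7, -180.1, 197.8]
tcp_rot: [0.0, 0.996, -0.091, -0.001]
ft_force: [-0.1, 0.5, 0.1]
opening: 0.001
finger_force: 0.0
```

```bash
python3 - <<'E'
from h import *
s=read_state();p=np.array(s["tcp_pos"]);print((np.r_[push(-1,.25,12),122]-p)/60)
r=att(s["tcp_rot"]);print(r.round(3), "box y",RB[:,1])
im,d=capture("side");cv2.imwrite("pics/side1.png",im[...,::-1])
E
```

```text
[ 0.00596873  0.02771171 -1.26316644]
[[ 0.984 -0.181 -0.001]
 [-0.181 -0.984  0.   ]
 [-0.001  0.    -1.   ]] box y [0.18223553 0.98325491]
```

View pics/side1.png

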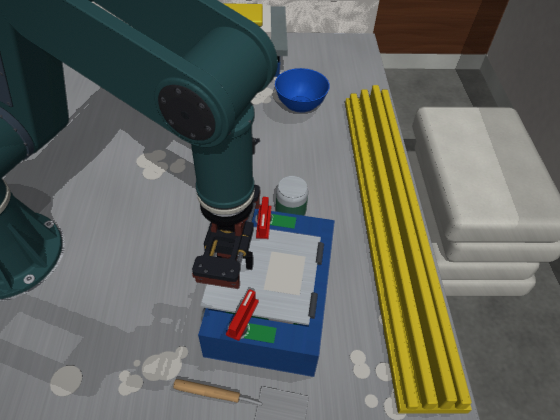

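The tool is aligned with the box and sits on the robot side of the right paddle (side pixel ~245,313). I'll descend and sweep that paddle.

```bash
python3 -m handwheel '{"linear":[[0,0,-0.5],[0,0,-0.5],[0,0,-0.25],[0,0,0]],"spin":[0,0,0,0]}'
python3 -m handwheel '{"linear":[[0.18,-0.08,0],[0.11,0.01,0],[0.11,-0.01,0],[0.12,-0.04,0],[0.11,-0.06,0]],"spin":[0,0,0,0,0]}'
python3 -m handwheel '{"linear":[[0.11,-0.08,0],[0.09,-0.11,0],[0.07,-0.13,0],[0.04,-0.14,0],[0,0,0]],"spin":[0,0,0,0,0]}'
python3 - <<'E'
from h import *
print(push(-1,1.57),read_state()["tcp_pos"],read_state()["ft_force"])
E
```

```text
time_s: 2.15
tcp_pos: [522.1, -180.6, 122.5]
tcp_rot: [-0.0, 0.996, -0.092, -0.001]
ft_force: [-0.6, -0.3, -0.7]
opening: 0.005
finger_force: 0.0
time_s: 2.78
tcp_pos: [561.9, -190.9, 123.3]
tcp_rot: [-0.0, 0.996, -0.091, 0.0]
ft_force: [-0.0, 0.4, -0.5]
opening: 0.008
finger_force: 0.0
time_s: 3.4
tcp_pos: [579.9, -219.4, 123.2]
tcp_rot: [0.0, 0.996, -0.092, 0.0]
ft_force: [-1.1, -0.2, 0.1]
opening: 0.005
finger_force: 0.0
[ 579.50319333 -217.48719992] [ 579.89493756 -219.36876938  123.15996489] [-1.09259218 -0.21942003  0.08383599]
```

```bash
python3 -m handwheel '{"linear":[[-0.01,-0.06,0],[-0.01,-0.06,0],[0,0,0]],"spin":[0,0,0]}'
python3 -m handwheel '{"linear":[[0.05,0.4,0],[0,0,0.6],[0,0,0.7],[-0.15,0.8,0],[-0.15,0.8,0]],"spin":[0,0,0,0,0]}'
python3 -m handwheel '{"linear":[[-0.15,0.8,0],[-0.15,0.8,0],[0,0,0]],"spin":[0,0,0]}'
python3 - <<'E'
from h import *
def red(n):
    im,d=capture(n);P=cloud(d,camera_info(n));hsv=cv2.cvtColor(im,cv2.COLOR_RGB2HSV)
    H,S,V=[hsv[...,i].astype(int) for i in range(3)]
    m=((H<8)|(H>172))&(S>120)&(V>60)&(d>0)&(P[...,2]>141)&(P[...,2]<155)
    for s in(1,-1):
        Q=P[m][:,:2]-C;B=Q@RB;B=B[(abs(B[:,1]*s-130)<80)&(abs(B[:,0])<120)]
        if len(B)>20:
            vx,vy,_,_=cv2.fitLine(B.astype(np.float32),cv2.DIST_L2,0,.01,.01).ravel();print(n,s,len(B),"angle",np.arctan2(abs(vx),abs(vy)),B.mean(0))
red("side");red("scene")
p=np.array(read_state()["tcp_pos"]);print(p,(np.r_[push(1,.1,12),122]-p)/60)
E
```

```text
time_s: 3.78
tcp_pos: [578.5, -225.9, 123.3]
tcp_rot: [-0.0, 0.996, -0.091, 0.0]
ft_force: [0.5, 0.5, -0.4]
opening: 0.007
finger_force: 0.0
time_s: 4.4
tcp_pos: [563.6, -103.4, 201.9]
tcp_rot: [-0.0, 0.996, -0.091, 0.001]
ft_force: [-0.2, 0.1, 0.0]
opening: 0.005
finger_force: 0.0
time_s: 4.78
tcp_pos: [543.9, -5.3, 201.3]
tcp_rot: [-0.001, 0.996, -0.089, -0.001]
ft_force: [0.1, -0.8, -0.7]
opening: 0.009
finger_force: 0.0
side 1 197 angle 0.10791572 [-37.43033318 110.58085943]
side -1 331 angle 0.24158388 [ -35.75703579 -119.25140899]
scene 1 222 angle 0.15305562 [-37.41686269 117.96078353]
scene -1 239 angle 0.29513833 [ -35.99111397 -117.13369577]
[545.39928973  -8.51372477 201.36669978] [ 0.04625717 -0.08680929 -1.32277833]
```

```bash
python3 - <<'E'
from h import *
im,d=capture("scene");cv2.imwrite("pics/scene2.png",cv2.resize(im[120:340,60:380,::-1],(800,550)))
im,d=capture("wrist");cv2.imwrite("pics/wrist2.png",im[...,::-1]);P=cloud(d,camera_info("wrist"));print(camera_info("wrist"))
hsv=cv2.cvtColor(im,cv2.COLOR_RGB2HSV);m=((hsv[...,0]<8)|(hsv[...,0]>172))&(hsv[...,1]>120)&(P[...,2]>138)&(d>0)
print(m.sum(),np.percentile(P[m],[2,50,98],axis=0) if m.any() else 0)
E
```

```text
{'camera_matrix': array([[342.27591584,   0.        , 275.7597857 ],
       [  0.        , 342.27591584, 202.86376552],
       [  0.        ,   0.        ,   1.        ]]), 'origin': array([616.67745466, -23.83379358, 386.79503919]), 'attitude': array([-0.63408966,  0.08637766, -0.10232896,  0.76157599])}
2944 [[ 536.37382956 -214.04516783  140.77382631]
 [ 575.59909757   -5.65530519  144.73729944]
 [ 586.66781668   46.87713564  146.58516142]]
```

View pics/scene2.png

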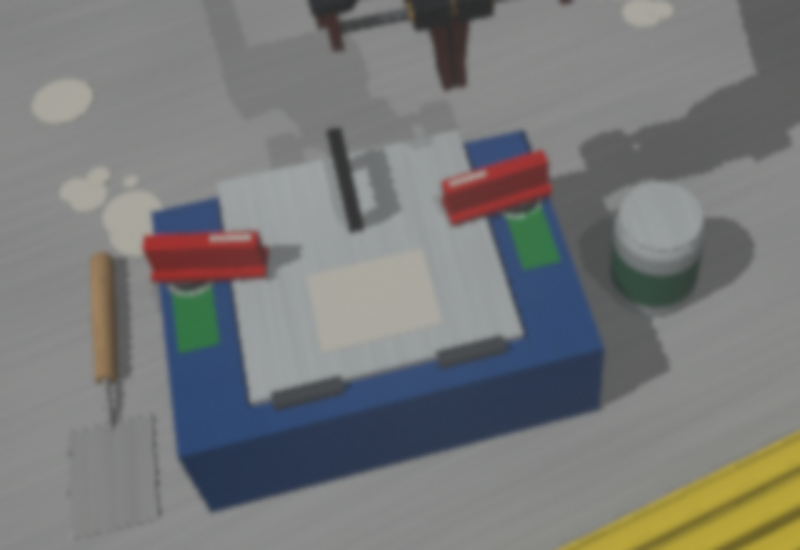

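View pics/wrist2.png

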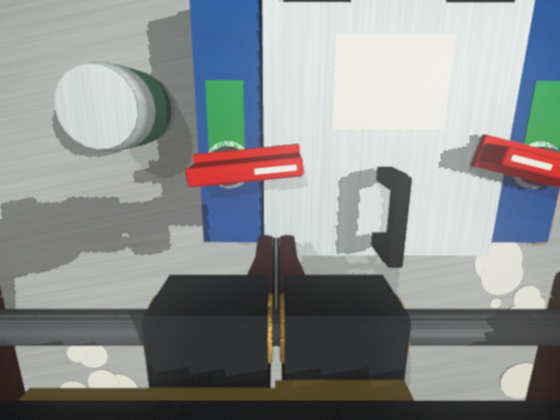

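The scene crop shows both paddles still across the hatch, with the fingertip near crop (455,88). The wrist view has the tips at (275,238). I'll measure where the tip really is against the reported TCP.

```bash
python3 - <<'E'
from h import *
print(read_state()["tcp_pos"],read_state()["tcp_rot"])
for n in("scene","wrist"):
    im,d=capture(n);ci=camera_info(n);P=cloud(d,ci)
    pts=[(242,150),(242,153),(241,155),(240,146)] if n=="scene" else [(268,238),(285,238),(268,245),(285,245),(262,265)]
    for u,v in pts: print(n,u,v,P[v,u].round(1),im[v,u])
    p=np.array(read_state()["tcp_pos"])
    c=att(ci["attitude"]).T@(p-ci["origin"]);K=ci["camera_matrix"];print("proj tcp",K[0,2]+K[0,0]*c[0]/-c[2],K[1,2]-K[1,1]*c[1]/-c[2])
E
```

```text
[545.88786413  -9.96291931 201.30155968] [ 1.01974012e-04  9.95839788e-01 -9.11210903e-02  2.30351992e-04]
scene 242 150 [557.3  -8.  239.4] [60 49 48]
scene 242 153 [557.5  -8.6 232.1] [65 55 53]
scene 241 155 [555.5 -10.2 225.7] [97 95 94]
scene 240 146 [554.2  -9.9 247.7] [50 46 45]
proj tcp 239.68841594648484 160.532171318101
wrist 268 238 [557.5  -9.9 230.2] [76 61 61]
wrist 285 238 [555.7 -18.1 229.6] [78 67 65]
wrist 268 245 [557.1 -10.  238.2] [73 59 59]
wrist 285 245 [555.8 -17.8 238.5] [76 61 61]
wrist 262 265 [558.1  -8.2 260.7] [68 50 51]
proj tcp 273.77634322264845 238.0135071309411
```

```bash
python3 - <<'E'
from h import *
p=np.array(read_state()["tcp_pos"])
for n in("scene","side","wrist"):
    im,d=capture(n);ci=camera_info(n);P=cloud(d,ci)
    m=(np.hypot(*(P[...,:2]-p[:2]).transpose(2,0,1))<25)&(P[...,2]>160)&(P[...,2]<300)&(d>0)
    Q=P[m]; print(n,m.sum())
    for z in range(180,290,10):
        q=Q[(Q[:,2]>=z)&(Q[:,2]<z+10)]
        if len(q): print(z,len(q),((q[:,:2]-p[:2])@RB).min(0).round(1),((q[:,:2]-p[:2])@RB).max(0).round(1))
E
```

```text
scene 334
220 17 [ 8.5 -7.5] [12.6  9.5]
230 47 [-9.9 -8.1] [13.1  9.8]
240 46 [-5.7 -8.1] [13.2 10.2]
250 43 [ 7.9 -8.7] [12.9 11.4]
260 55 [  7.9 -10.7] [13.6 11.6]
270 65 [  5.3 -11.5] [13.  14.1]
280 57 [  4.2 -11.9] [12.9 14.5]
side 0
wrist 2075
220 153 [  5.5 -10.1] [11.4  8.1]
230 287 [  8.9 -10. ] [11.6  8.1]
240 451 [-10.1 -10.3] [11.8  8.1]
250 450 [  8.9 -11.3] [11.7  9.8]
260 473 [  8.6 -12.1] [11.8 10.2]
270 159 [ 8.7 -3.4] [11.8  1.5]
280 62 [ 4.4 -3.2] [11.4  1.3]
```

The closed fingers really end about 21 mm above the reported TCP, so the first pass skimmed over the rib at 145 mm. I'll go lower, to TCP z ≈ 101 (tip ≈ 122), and use the true tip half-width of 8.5 mm.

```bash
sed -i 's/13.5\*np.sin/8.5*np.sin/' h.py; python3 - <<'E'
from h import *
p=np.array(read_state()["tcp_pos"]);print((np.r_[push(1,.1,12),101]-p)/60)
print(plan(1,.1));print(plan(-1,.25))
E
python3 -m handwheel '{"linear":[[0.03,-0.06,-0.5],[0,0,-0.5],[0,0,-0.35],[0,0,-0.32],[0,0,0]],"spin":[0,0,0,0,0]}'
```

```text
[ 0.04805668 -0.05453412 -1.66860703]
start [548.7 -13.8]
[[0.2, -0.02], [0.11, -0.06], [0.12, -0.04], [0.14, -0.01], [0.14, 0.02], [0.14, 0.05], [0.13, 0.08], [0.12, 0.11], [0.09, 0.14]]
[620.31277698   2.67976068]
start [ 524.2 -179. ]
[[0.18, -0.08], [0.11, -0.0], [0.12, -0.03], [0.12, -0.05], [0.11, -0.07], [0.1, -0.1], [0.08, -0.12], [0.06, -0.13], [0.03, -0.14]]
[ 578.59593124 -222.40419693]
time_s: 5.85
tcp_pos: [546.2, -13.6, 99.7]
tcp_rot: [-0.0, 0.996, -0.092, -0.002]
ft_force: [-0.0, 0.4, 0.8]
opening: 0.003
finger_force: 0.0
```

```bash
python3 -m handwheel '{"linear":[[0.22,-0.02,0],[0.12,-0.06,0],[0.13,-0.04,0],[0.14,-0.01,0]],"spin":[0,0,0,0]}'
python3 -m handwheel '{"linear":[[0.14,0.02,0],[0.14,0.05,0],[0.13,0.08,0],[0.12,0.11,0],[0.09,0.14,0]],"spin":[0,0,0,0,0]}'
python3 -m handwheel '{"linear":[[0.01,0.05,0],[0,0,0],[0,0,0]],"spin":[0,0,0]}'
cat >> h.py <<'E'
def red(n):
    im,d=capture(n);P=cloud(d,camera_info(n));hsv=cv2.cvtColor(im,cv2.COLOR_RGB2HSV)
    H,S,V=[hsv[...,i].astype(int) for i in range(3)]
    m=((H<8)|(H>172))&(S>120)&(V>60)&(d>0)&(P[...,2]>141)&(P[...,2]<155)
    for s in(1,-1):
        Q=P[m][:,:2]-C;B=Q@RB;B=B[(abs(B[:,1]*s-130)<80)&(abs(B[:,0])<120)]
        if len(B)>20:
            vx,vy,_,_=cv2.fitLine(B.astype(np.float32),cv2.DIST_L2,0,.01,.01).ravel();print(n,s,len(B),"angle",np.arctan2(abs(vx),abs(vy)),B.mean(0))
E
python3 -c "
from h import *
red('scene');red('side');print(read_state()['tcp_pos'])"
```

```text
time_s: 6.35
tcp_pos: [584.5, -21.4, 101.3]
tcp_rot: [0.0, 0.996, -0.091, 0.0]
ft_force: [-3.3, 0.1, 0.2]
opening: 0.01
finger_force: 1.3
time_s: 6.98
tcp_pos: [621.3, 2.2, 101.0]
tcp_rot: [0.001, 0.996, -0.091, -0.0]
ft_force: [-11.5, -24.7, 5.7]
opening: 0.005
finger_force: 13.9
time_s: 7.35
tcp_pos: [621.1, 1.7, 101.2]
tcp_rot: [0.004, 0.996, -0.09, -0.0]
ft_force: [-5.2, -17.1, 3.2]
opening: 0.008
finger_force: 8.7
scene 1 32 angle 0.54635113 [ 15.38924702 130.79954778]
scene -1 238 angle 0.2902145 [ -36.18698101 -118.00114098]
side 1 68 angle 1.5217184 [-53.26255832 127.80681691]
side -1 329 angle 0.24492584 [ -35.74575855 -119.10349091]
[621.11292407   1.69647687 101.17912255]
```

```bash
python3 -m handwheel '{"linear":[[-0.04,-0.25,0],[0,0,0.8],[0,0,0.8],[-0.54,-0.75,0],[-0.54,-0.75,0]],"spin":[0,0,0,0,0]}'
python3 -m handwheel '{"linear":[[-0.54,-0.75,0],[0,-0.5,0],[0,0,0],[0,0,0]],"spin":[0,0,0,0]}'
python3 -c "
from h import *
red('scene');red('side');p=np.array(read_state()['tcp_pos']);print(p,(np.r_[push(-1,.25,12),101]-p)/60)"
```

```text
time_s: 8.07
tcp_pos: [556.0, -99.5, 198.4]
tcp_rot: [-0.0, 0.996, -0.09, 0.002]
ft_force: [0.2, -0.1, -1.0]
opening: 0.005
finger_force: 0.0
time_s: 8.57
tcp_pos: [522.9, -173.4, 197.2]
tcp_rot: [-0.0, 0.996, -0.091, 0.001]
ft_force: [0.7, -0.5, -0.3]
opening: 0.007
finger_force: 0.0
scene 1 214 angle 1.55788 [-25.97713981 129.63745523]
scene -1 238 angle 0.28572923 [ -36.15548705 -117.68358913]
side 1 213 angle 1.5635594 [-20.05599594 127.20212444]
side -1 326 angle 0.24281533 [ -35.80466511 -118.98926936]
[ 522.68417864 -172.85731449  197.01546285] [ 0.02468317 -0.10216068 -1.60025771]
```

The left fastener is fully unlocked (about 1.56 rad). Now the right one.

```bash
python3 -m handwheel '{"linear":[[0.02,-0.1,-0.4],[0,0,-0.5],[0,0,-0.4],[0,0,-0.3],[0,0,0]],"spin":[0,0,0,0,0]}'
python3 -m handwheel '{"linear":[[0.18,-0.08,0],[0.11,0,0],[0.12,-0.03,0],[0.12,-0.05,0],[0.11,-0.07,0]],"spin":[0,0,0,0,0]}'
python3 -m handwheel '{"linear":[[0.1,-0.1,0],[0.08,-0.12,0],[0.06,-0.13,0],[0.03,-0.14,0],[-0.01,-0.06,0]],"spin":[0,0,0,0,0]}'
python3 -m handwheel '{"linear":[[0,0,0],[0,0,0]],"spin":[0,0]}'
```

```text
time_s: 9.3
tcp_pos: [522.6, -178.4, 99.7]
tcp_rot: [-0.001, 0.996, -0.09, -0.001]
ft_force: [-0.4, -1.3, 0.2]
opening: 0.006
finger_force: 0.0
time_s: 9.93
tcp_pos: [562.4, -194.0, 101.1]
tcp_rot: [-0.0, 0.996, -0.091, 0.0]
ft_force: [-2.4, 1.5, 0.2]
opening: 0.006
finger_force: 1.2
time_s: 10.55
tcp_pos: [578.2, -223.1, 101.1]
tcp_rot: [-0.004, 0.996, -0.092, 0.0]
ft_force: [3.9, 22.1, 5.2]
opening: 0.006
finger_force: 11.3
time_s: 10.8
tcp_pos: [578.2, -222.9, 101.1]
tcp_rot: [-0.003, 0.996, -0.092, 0.0]
ft_force: [2.9, 15.4, 2.3]
opening: 0.006
finger_force: 8.0
```

```bash
python3 -m handwheel '{"linear":[[0.04,0.3,0],[0,0,0.8],[0,0,0.9],[-0.5,0.85,0],[-0.44,0.9,0]],"spin":[0,0,0,0,0]}'
python3 -m handwheel '{"linear":[[0,0.1,0],[0,0,0],[0,0,0],[0,0,0]],"spin":[0,0,0,0]}' -1
python3 - <<'E'
from h import *
red('scene');red('side')
p=np.array(read_state()['tcp_pos']);print(p,W([-75,0]))
for n in("scene","wrist","side"):
    im,d=capture(n);ci=camera_info(n);P=cloud(d,ci)
    if n=="wrist": cv2.imwrite("pics/wrist3.png",im[...,::-1])
    B=(P[...,:2]-C)@RB;z=P[...,2]
    m=(d>0)&(abs(B[...,0]+75)<50)&(abs(B[...,1])<30)&(z>148)&(z<158)&(im.max(-1)<90)
    if m.sum()>10: print(n,"bar",m.sum(),np.percentile(B[m],[3,50,97],axis=0).round(1).tolist(),z[m].mean())
    b=(P[...,:2]-p[:2])@RB
    f=(d>0)&(abs(b[...,0])<14)&(abs(b[...,1])<70)&(z>165)&(z<290)
    if f.sum(): print(n,"finger",f.sum(),"zmin",np.percentile(z[f],[0.3,1,3]),"y",b[f&(z<np.percentile(z[f],1)+15)][:,1].round().min(),b[f&(z<np.percentile(z[f],1)+15)][:,1].max())
E
```

```text
time_s: 11.42
tcp_pos: [524.4, -104.2, 204.4]
tcp_rot: [0.001, 0.996, -0.092, 0.002]
ft_force: [0.9, 0.3, -0.2]
opening: 0.002
finger_force: 0.0
time_s: 11.92
tcp_pos: [524.2, -99.1, 202.9]
tcp_rot: [0.0, 0.996, -0.092, 0.0]
ft_force: [0.1, 0.6, -0.6]
opening: 0.42
finger_force: 0.0
scene 1 217 angle 1.5599526 [-25.71745632 129.46054919]
scene -1 244 angle 1.5701107 [ -24.53924775 -128.88873591]
side 1 237 angle 1.5603315 [-24.1031342  127.51439019]
side -1 366 angle 1.5648335 [ -24.48098426 -131.84401208]
[523.78359605 -98.72756455 202.77957662] [523.75588193 -95.83233559]
scene bar 163 [[-108.2, -4.4], [-75.5, 0.6], [-41.9, 5.8]] 152.52915086012743
scene finger 345 zmin [227.31931254 227.9972135  230.06172564] y -30.0 32.26958730602587
wrist bar 1340 [[-108.8, -6.9], [-74.6, -1.8], [-43.9, 3.2]] 151.87836418200678
wrist finger 5547 zmin [226.58005242 227.46544648 229.62487501] y -34.0 32.76662758945904
side bar 232 [[-106.4, -6.6], [-74.6, -2.2], [-41.3, 5.1]] 153.22849412104583
side finger 100 zmin [228.74702854 228.95633917 229.2634804 ] y -36.0 -28.934413485351467
```

View pics/wrist3.png

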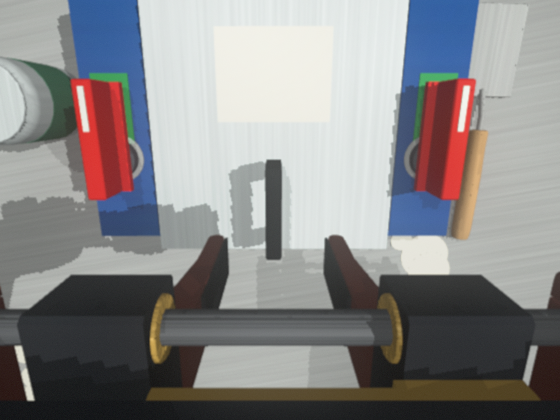

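The wrist view shows both paddles along their strips (at pixels ~100,140 and ~445,140), and the bar handle (273,210) is between the open fingers. I'll grip the bar slightly towards its outer end.

```bash
python3 -m handwheel '{"linear":[[-0.13,0.05,0],[0,0,-0.4],[0,0,-0.4],[0,0,-0.4],[0,0,-0.3]],"spin":[0,0,0,0,0]}'
python3 -m handwheel '{"linear":[[0,0,0]],"spin":[0]}'
python3 -m handwheel '{"linear":[[0,0,0],[0,0,0],[0,0,0],[0,0,0],[0,0,0]],"spin":[0,0,0,0,0]}' 1 30
python3 -m handwheel '{"linear":[[0,0,0],[0,0,0],[0,0,0],[0,0,0],[0,0,0]],"spin":[0,0,0,0,0]}'
python3 - <<'E'
from h import *
p=np.array(read_state()['tcp_pos']);b=RB.T@(p[:2]-C);print(p,b)
# bar stays at the same place in the fingers; bar centre height 147
dx=85-b[0];r=np.hypot(dx,47);a0=np.arctan2(47,dx)
f=np.linspace(0,1.62,21);X=85-r*np.cos(a0+f);Z=r*np.sin(a0+f)
w=np.array([np.r_[RB@[x,0],z] for x,z in zip(X,Z)]);print((np.diff(w,axis=0)/60).round(2).tolist(),"end",p+w[-1]-w[0])
E
```

```text
time_s: 12.8
tcp_pos: [514.7, -94.5, 112.2]
tcp_rot: [-0.0, 0.996, -0.091, -0.0]
ft_force: [0.1, 0.2, 0.3]
opening: 1.003
finger_force: 0.0
time_s: 12.92
tcp_pos: [513.9, -94.3, 111.9]
tcp_rot: [-0.0, 0.996, -0.091, -0.002]
ft_force: [-0.2, 0.7, -0.4]
opening: 0.999
finger_force: 0.0
time_s: 13.55
tcp_pos: [515.7, -94.9, 113.2]
tcp_rot: [-0.0, 0.996, -0.091, 0.0]
ft_force: [0.9, 0.8, 0.6]
opening: 0.469
finger_force: 0.0
time_s: 14.18
tcp_pos: [515.5, -95.1, 113.0]
tcp_rot: [0.0, 0.996, -0.091, -0.0]
ft_force: [-0.6, -2.6, -0.8]
opening: 0.133
finger_force: 30.0
[515.53985801 -95.07468263 112.96602266] [-83.21651712  -0.75228545]
[[0.07, -0.01, 0.22], [0.09, -0.02, 0.22], [0.11, -0.02, 0.21], [0.12, -0.02, 0.2], [0.14, -0.03, 0.19], [0.15, -0.03, 0.18], [0.17, -0.03, 0.16], [0.18, -0.03, 0.15], [0.19, -0.04, 0.14], [0.2, -0.04, 0.12], [0.21, -0.04, 0.1], [0.22, -0.04, 0.08], [0.22, -0.04, 0.07], [0.23, -0.04, 0.05], [0.23, -0.04, 0.03], [0.23, -0.04, 0.01], [0.23, -0.04, -0.01], [0.23, -0.04, -0.03], [0.23, -0.04, -0.05], [0.22, -0.04, -0.07]] end [ 735.23161528 -135.79214311  231.66731502]
```

```bash
python3 -m handwheel '{"linear":[[0.07,-0.01,0.22],[0.09,-0.02,0.22],[0.11,-0.02,0.21],[0.12,-0.02,0.2],[0.14,-0.03,0.19]],"spin":[0,0,0,0,0]}'
python3 -m handwheel '{"linear":[[0.15,-0.03,0.18],[0.17,-0.03,0.16],[0.18,-0.03,0.15],[0.19,-0.04,0.14],[0,0,0]],"spin":[0,0,0,0,0]}'
```

```text
time_s: 14.8
tcp_pos: [547.1, -100.9, 175.9]
tcp_rot: [-0.0, 0.996, -0.091, -0.001]
ft_force: [-0.9, -3.6, -12.6]
opening: 0.131
finger_force: 30.0
time_s: 15.42
tcp_pos: [591.0, -109.0, 214.6]
tcp_rot: [0.0, 0.996, -0.091, 0.002]
ft_force: [0.9, -2.2, -3.7]
opening: 0.132
finger_force: 30.0
```

```bash
python3 -m handwheel '{"linear":[[0.2,-0.04,0.12],[0.21,-0.04,0.1],[0.22,-0.04,0.08],[0.22,-0.04,0.07],[0.23,-0.04,0.05]],"spin":[0,0,0,0,0]}'
python3 -m handwheel '{"linear":[[0.23,-0.04,0.03],[0.23,-0.04,0.01],[0.23,-0.04,-0.01],[0.23,-0.04,-0.03],[0,0,0]],"spin":[0,0,0,0,0]}'
python3 -m handwheel '{"linear":[[0.23,-0.04,-0.05],[0.22,-0.04,-0.07],[0,0,0],[0,0,0]],"spin":[0,0,0,0]}'
python3 - <<'E'
from h import *
im,d=capture("scene");cv2.imwrite("pics/scene3.png",im[...,::-1]);red("scene")
E
```

```text
time_s: 16.05
tcp_pos: [653.2, -120.5, 238.7]
tcp_rot: [-0.0, 0.996, -0.091, -0.001]
ft_force: [-6.5, -1.4, -7.1]
opening: 0.131
finger_force: 30.0
time_s: 16.68
tcp_pos: [711.4, -131.2, 240.0]
tcp_rot: [0.001, 0.996, -0.091, 0.002]
ft_force: [0.5, -3.2, -3.2]
opening: 0.127
finger_force: 30.0
time_s: 17.18
tcp_pos: [738.8, -136.3, 233.8]
tcp_rot: [0.001, 0.996, -0.091, 0.004]
ft_force: [2.2, -5.2, 2.0]
opening: 0.088
finger_force: 41.3
scene -1 111 angle 1.5559313 [ -18.41660744 -133.24577154]
```

View pics/scene3.png

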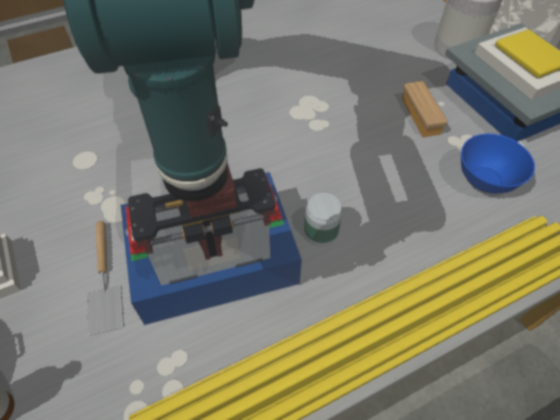

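The gripper hides the hatch, and the opening has shrunk, so the bar may have slipped. I'll measure the hatch from the depth image.

```bash
python3 - <<'E'
from h import *
p=np.array(read_state()['tcp_pos']);print(p,RB.T@(p[:2]-C))
for n in("scene","side","wrist"):
    im,d=capture(n);P=cloud(d,camera_info(n));B=(P[...,:2]-C)@RB;z=P[...,2]
    if n=="wrist": cv2.imwrite("pics/wrist4.png",im[...,::-1])
    m=(d>0)&(abs(B[...,1])<98)&(abs(B[...,1])>45)&(B[...,0]>-100)&(B[...,0]<200)&(z>112)&(z<330)
    for x in range(-100,200,20):
        q=m&(B[...,0]>=x)&(B[...,0]<x+20)
        if q.sum()>10: print(n,x,q.sum(),np.percentile(z[q],[5,50,95]).round(),im[q].mean(0).round())
E
```

```text
[ 738.73118537 -136.2830402   233.81715327] [143.74707752  -0.59721644]
scene 80 2723 [120. 184. 291.] [102. 105. 106.]
side 80 225 [186. 306. 308.] [127. 132. 137.]
wrist 80 7177 [120. 259. 287.] [110. 114. 113.]
```

View pics/wrist4.png

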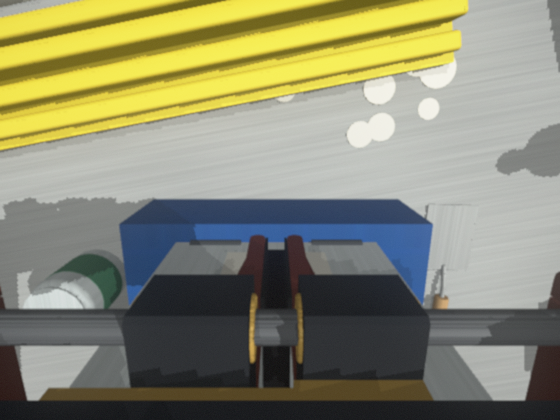

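The plate stands at box x 80–100 with its top at z ≈ 306, so it is upright. I'll release and lift straight up.

```bash
python3 -m handwheel '{"linear":[[0,0,0],[0,0,0],[0,0,0],[0,0,0],[0,0,0]],"spin":[0,0,0,0,0]}' -1
python3 -m handwheel '{"linear":[[0,0,0],[0,0,0.3],[0,0,0.6],[0,0,0.8],[0,0,0.8]],"spin":[0,0,0,0,0]}'
python3 -m handwheel '{"linear":[[-0.5,0,0.2],[-0.7,0,0],[-0.7,0,0],[-0.7,0,0],[0,0,0]],"spin":[0,0,0,0,0]}'
python3 - <<'E'
from h import *
red("scene");red("side")
for n in("scene","side","wrist"):
    im,d=capture(n);P=cloud(d,camera_info(n));B=(P[...,:2]-C)@RB;z=P[...,2]
    if n=="scene": cv2.imwrite("pics/scene5.png",im[...,::-1])
    m=(d>0)&(abs(B[...,1])<95)&(abs(B[...,1])>25)&(B[...,0]>70)&(B[...,0]<180)&(z>130)&(z<303)
    if m.sum()>50: f=np.polyfit(z[m],B[m][:,0],1);print(n,m.sum(),"hatch angle",np.pi/2+np.arctan(f[0]))
E
```

```text
time_s: 18.05
tcp_pos: [735.6, -134.9, 231.0]
tcp_rot: [-0.0, 0.996, -0.091, -0.0]
ft_force: [0.4, -0.6, 0.7]
opening: 0.623
finger_force: 0.0
time_s: 18.68
tcp_pos: [735.7, -135.1, 384.2]
tcp_rot: [0.0, 0.996, -0.091, 0.001]
ft_force: [0.9, -0.3, 1.1]
opening: 0.997
finger_force: 0.0
time_s: 19.3
tcp_pos: [577.6, -134.9, 395.7]
tcp_rot: [0.0, 0.996, -0.092, 0.001]
ft_force: [0.4, -0.2, -0.5]
opening: 1.003
finger_force: 0.0
scene 1 148 angle 1.5522878 [-21.05224692 130.75749788]
scene -1 203 angle 1.5628809 [ -22.65030933 -129.83490095]
side 1 241 angle 1.5545943 [-23.9625914 127.355301 ]
side -1 363 angle 1.553597 [ -23.85563087 -131.79149395]
scene 5449 hatch angle 1.556722964975361
wrist 1600 hatch angle 1.5740499393722809
```

View pics/scene5.png

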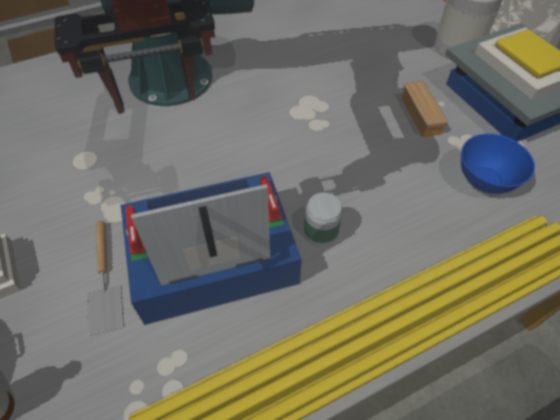

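The hatch stands upright (pixel ~205,235) at about 1.56 rad. Both paddles lie along their strips, the tin and spatula haven't moved, and the gripper is clear.

```bash
python3 -c "
from rig import *
print(close_job())"
```

```text
the job is handed in; nothing more can be done
None
```

Job handed in: both fasteners measured at about 1.55 rad (unlocked), the hatch was left upright at about 1.56 rad with the gripper clear, and the tin and spatula were not touched; the simulator gave no verdict.

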